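# Fit the half pulley that matches the keyed shaft

### The job

Three aluminium half pulleys from the finishing machine lie on the shoemaker's bench, and a test stand holds a level shaft with a key on its top. Find the one half pulley whose keyway slot lines up with that key and set it astride the shaft, between the two collars, so that it sits fully home with the key in its slot; then let go. Do not let it drop onto the shaft, and leave the other two half pulleys and the things around them where they are.

Things in the scene. Friction and masses are not known exactly. Their poses are not given: they have to be found in the camera images.
- hub_a_center (a point): Half pulley A, aluminium, 0.3-0.55 kg: upside-down U on two legs, length 110 mm along its x, flat side walls 56 mm apart outside (0-30 mm above the feet; grip there across y at mid-length), height 54 over the end flanges, 48 over the arch. Point: mid-length, mid-width, 27 mm above the feet; z up. Keyway slot 32 mm long (x), 12 wide, through the roof: on A at the crown, at mid-length.
- hub_b_center (a point): Half pulley B, like A but for the slot: on B it is at the crown (y = 0), its centre 27 mm from mid-length towards +x. Point as on A. Inside, all three: 38 mm between the legs, walls 9 mm, roof 39 mm above the feet. The half-round flanges are 6 mm thick, one at each end, 6 mm out from the arch, 98 mm free between them.
- hub_c_center (a point): Half pulley C, like A but for the slot: on C its centre is 27 mm from mid-length towards +x, but cut in the shoulder of the arch, 36 degrees round from the crown towards +y. Point as on A.
- test_stand: Grey test stand fixed to the bench: base plate 250 x 90 x 12 mm with two posts 50 mm wide, their outer faces 192 mm apart and their tops 82 mm above the bench. Origin under the centre of the base plate, at bench height; x runs along the shaft, z up.
- shaft_mid (a point): Middle of the level shaft, on its axis, 62 mm above the bench; x along the shaft, z up. Shaft 34 mm in diameter; collars 52 mm in diameter, inner faces 118 mm apart, this point half-way. A half pulley fully home rests with its roof on the shaft, its centre point about 5 mm above this point, its feet 40 mm above the bench; play 4 mm each way along the shaft, 2 mm across.
- key_top (a point): Middle of the key's top face, 90 mm above the bench. The key is a steel block 24 mm long (along the shaft), 8 mm wide, standing 11 mm above the crown of the shaft; its centre is 27 mm from shaft_mid towards the stand's +x. A half pulley that does not match, or is turned end for end, rides on it: about 11 mm too high there, and tilted or wobbly.
- wax_tin: Bystander: round blue tin, 84 mm in diameter, 50 mm high; origin under its centre.
- hammer: Bystander: hammer about 240 mm long lying along its own x.
- shoe_last: Bystander: wooden shoe last, 245 mm long along its own x, about 95 mm high; origin at its underside.
Not all that is in view belongs to the job. Leave any purple or red look-alike of the part that bears hub_b_center alone.

How it is judged:
At the end, for the whole second after the job is handed in: Half pulley B sits astride the shaft, key in slot: its centre under 9 mm above the shaft's axis (about 5 when home), within 8 mm of shaft_mid horizontally, within 0.1 rad of the shaft's line, tilted under 0.1 rad, at rest, released; other half pulleys and bystanders moved under 30 mm (z of hub_b_center in the frame of shaft_mid between 0 and 0.009 m and horizontal distance between hub_b_center and shaft_mid below 0.008 m and angle between the x axis of hub_b_center and the x axis of shaft_mid, either way round below 0.1 rad and angle between hub_b_center's own z axis and vertical below 0.1 rad and linear speed of hub_b below 0.02 m/s); the robot touches nothing.
It fails at once if another half pulley was moved by more than 30 mm (distance of any of hub_a_center, hub_c_center from where it was at the start of the episode above 0.03 m).
It fails at once if a bystander was moved by more than 30 mm (distance of any of wax_tin, hammer, shoe_last from where it was at the start of the episode above 0.03 m).
It fails at once if the half pulley was dropped (fell freely faster than 0.5 m/s) (linear speed of hub_b above 0.5 m/s and contact force between the fingers and hub_b below 0.2 N).
It also fails if it takes over 48 s, if anything falls off the work surface, if the arm or the gripper's body presses on something with over 40 N, if the wrist force passes 120 N, or if a joint passes its speed limit or range.

### The arm

A 6-joint arm with a two-finger parallel gripper is mounted at the origin on the work surface. World frame = base frame: x ahead of the robot, y to its left, z up, the work surface at z = 0. Lengths are in m, angles in rad, forces in N, time in s.
With the tool pointing down it reaches from about 0.4 to 0.925 m from the base axis. Payload 12.5 kg.
Tool frame: the origin (TCP) lies on the centre line of the jaws, within the pads' length; the fingertips stand manip.tip_reach ahead of it and the grasp point (between the pads) lies 3 mm ahead of it (manip.tip_reach is the distance from the TCP to the fingertips, in m); x points along the fingers, y is the direction in which the jaws open and shut, and the axes are right-handed (so a half turn about x gives the same grasp; the last joint's range is limited). The gripper opens to 95 mm and grips with 3 to 60 N. Pads are 20 mm wide; open, the fingers measure 119 mm over their backs; the gripper's body (75 mm by 180 mm) begins 59 mm behind the grasp point.
Start: joints at [0.994, 0.491, 1.559, -0, 1.092, -0.106], TCP at [0.283, 0.557, 0.237] pointing down, gripper open.
Joint ranges: [-3.1, 3.1], [-0.84, 2.19], [0.05, 2.79], [-1.13, 4.28], [0.06, 2.93], [-2.69, 2.69]. Speed limits (rad/s): [2.22, 2.22, 2.79, 3.14, 3.14, 3.14].

### API

Orientations are given as a rotation vector (axis times angle).
In Python, from rig import manip gives the robot as it stands.
- The arm moves only by the tool play_rows, never from a script. Its argument "commands" is a list of rows, each a list of 2 entries, a list of its own where there are three numbers: the shift along the tool's x, y, z in mm, then the turn about the tool's x in units of 8 degrees (1.0 is 8 degrees). A call has 1 to 5 rows; each row shifts and turns the commanded pose from where the row before left it, along the tool's axes as they then stand; what a row does not reach is not made up. A row lasts 1/8 s, in which the tool goes at most 62.5 mm and 10.7 degrees, less where a joint would pass 70% of its speed; a pose out of reach is approached as far as the arm can. A call is refused whole if a number of a shift passes 62.5 or a number of a turn 1, either way. A call with a gripper value outside its range is refused whole. "fingers" is the opening, from -1 (shut) to 1 (fully open), set as the call begins (left out, the last holds). The fingers move at their own pace and stop on an object; "grip_force" is the grip in N (left out, the last holds). Time passes only in rows, so rows that do not move let the fingers close. It gives the time, the measured TCP pose, the force and the opening at its end, in the units of the state.
- manip.read_state(): the state, without advancing time (a new reading comes with each control period).
- manip.capture(name): name is "scene" or "top" or "wrist"; returns a dict with "color" (420x560x3 uint8, red, green, blue), "fx", "fy", "cx", "cy" (pixels), "k1" (the pictures are not rectified: a ray, as slopes to the right and down, at radius r is drawn at 1 + k1 r^2 times it, then the intrinsics apply), "eye" and "orientation" of the camera in the world. Camera axes: x right, y up, looking along -z (the intrinsics and any distortion apply to the point x, -y, -z); pixel columns grow to the right and rows downward; lengths in m; the calibration is good to about 2 mm. A picture is of the moment at which its call begins. There is no depth.
- manip.sign_off(): hands the job in, once; it reports no verdict.
Trained networks look in a picture, given as the dict that the camera call returned (one of the last four; its "shot" number tells which), for a name from the list of things; names that differ only in an ending like _2 or _b are one class to them, and where a whole thing is asked for, a point or a joint stands for the part that bears it (a point fixed in the world has none). Each returns a list of dicts, best first, with "confidence" (0 to 1); they miss things now and then, are a little off and sometimes report something else, mostly with a low value. They report only what shows in the picture. A call takes as long as a camera call. They do not tell look-alikes from the thing itself.
- manip.boxes_of(picture, thing): "location" ([x, y, z] in m, in world coordinates, good to about 4 mm: the middle of the surface that is visible of it).
- manip.masks_of(picture, thing): "region" (420x560 bool, what is visible of it).
- manip.mark_of(picture, thing): "location" ([x, y, z] in m, in world coordinates, good to about 4 mm: a listed point, or the origin of a listed thing).
The state is a dict: "t": time; "q": joint angles; "joint_vel": joint speeds; "effort": joint torques, N m; "tool_pos": TCP position; "eef_rot": TCP orientation; "contact_force": force on the tool from outside, world axes, zero at the start; "wrist_torque": the same for the moment, N m; "gripper_width": opening from 0.0 (shut) to 1.0 (fully open).
Only numpy, scipy, OpenCV 4.12 (cv2) and the standard library are available. Lean on these libraries where they do the work, as an engineer would, in place of code of your own. Each camera call takes 0.05 s, during which the arm holds its last target. There are 200 camera calls.

## Working session

There is one attempt and no reset: what is moved stays moved. The work goes in short steps, Python scripts to look and compute and a tool call to move; the robot and the scene stay as the last step left them, time stands still between calls to the robot, and variables do not carry over. Pictures are saved under pics/ and viewed, about 8 in all and at most 12, crops included, and the job is handed in when it is done.

Besides the shell and the picture viewer there is one more tool, called after "Emit:" in YAML: its name, and indented under it one key for each argument. play_rows: Moves the arm, as the interface text tells. Its arguments: {"type":"object","properties":{"commands":{"type":"array"},"fingers":{"type":"number"},"grip_force":{"type":"number"}},"required":["commands"]}

```bash
mkdir -p pics; ls; python3 - <<'E'
from rig import manip
import cv2,numpy as np
print(manip.read_state(), manip.tip_reach)
for n in ["top","scene"]:
    p=manip.capture(n); cv2.imwrite(f"pics/{n}0.png",p["color"][:,:,::-1])
    print(n,p["fx"],p["cx"],p["cy"],p["k1"],p["eye"],p["orientation"],p["shot"])
    for th in ["hub_a_center","hub_b_center","hub_c_center","shaft_mid","key_top","test_stand","wax_tin","hammer","shoe_last"]:
        print(th,[(np.round(d["location"],3).tolist(),round(d["confidence"],2)) for d in manip.mark_of(p,th)])
E
```

```text
pics
{'t': 0.0, 'q': array([ 9.94390241e-01,  4.91536195e-01,  1.55948755e+00, -2.55757929e-05,
        1.09170026e+00, -1.05575652e-01]), 'joint_vel': array([ 0.00036122, -0.00079748,  0.00164052, -0.0027974 ,  0.00052215,
       -0.00022747]), 'effort': array([-3.45724802e-04, -6.12653518e+01, -2.58165282e+01,  6.92311605e-02,
        4.82489762e-02,  7.50131630e-05]), 'tool_pos': array([0.28335668, 0.55680778, 0.23606313]), 'eef_rot': array([ 0.36832894,  1.53944748, -0.37002859]), 'contact_force': array([ 0.09192942,  0.67554848, -0.40115135]), 'wrist_torque': array([-0.02828762,  0.00704242,  0.0068757 ]), 'gripper_width': 0.9986567407509758} 0.022
top 518.6629291150928 279.7321603227834 214.59130029252492 -0.13665347888385374 [ 0.45023288 -0.13053775  1.77228119] [ 0.05760787 -0.04868195 -1.56774088] 1
hub_a_center [([0.425, 0.004, 0.028], 0.69)]
hub_b_center [([0.388, -0.194, 0.023], 0.94), ([0.534, -0.218, 0.028], 0.89), ([0.495, -0.608, 0.031], 0.76)]
hub_c_center [([0.625, -0.006, 0.024], 0.87)]
shaft_mid [([0.598, 0.331, 0.063], 0.58)]
key_top [([0.624, 0.33, 0.091], 0.63)]
test_stand []
wax_tin [([0.754, 0.095, -0.003], 0.74)]
hammer [([0.766, -0.153, -0.001], 0.66), ([0.357, -0.434, -0.002], 0.39)]
shoe_last [([0.356, -0.436, -0.004], 0.78)]
scene 410.3171895507218 287.40473576114977 213.520878057985 -0.007316796435684447 [ 1.18751199 -0.28863617  1.01682844] [0.50777983 0.40252802 1.26747932] 2
hub_a_center [([0.429, 0.007, 0.028], 0.74), ([0.595, 0.328, 0.065], 0.59)]
hub_b_center [([0.539, -0.219, 0.026], 0.85), ([0.382, -0.195, 0.028], 0.62)]
hub_c_center [([0.624, -0.006, 0.031], 0.92)]
shaft_mid [([0.595, 0.327, 0.063], 0.87), ([0.626, -0.008, 0.028], 0.67)]
key_top [([0.62, 0.325, 0.088], 0.63)]
test_stand [([0.6, 0.328, -0.006], 0.98)]
wax_tin [([0.751, 0.098, 0.001], 0.61)]
hammer [([0.77, -0.152, -0.001], 0.66), ([0.618, 0.326, 0.088], 0.44)]
shoe_last [([0.356, -0.436, -0.001], 0.82)]
```

View pics/top0.png

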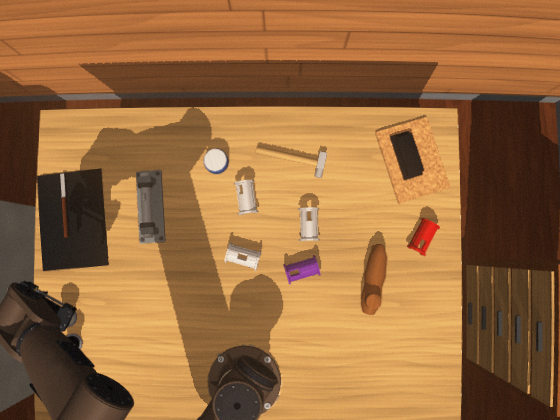

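View pics/scene0.png

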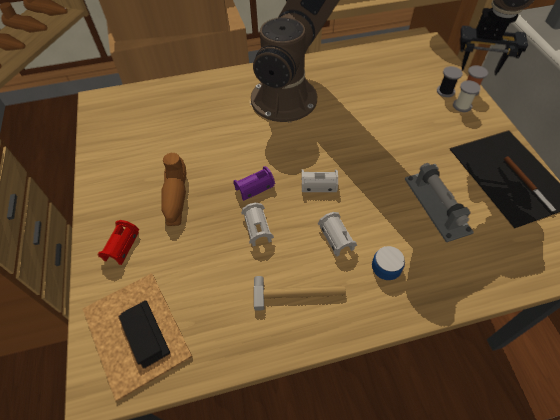

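The top and scene views show silver hubs at top pixels (246,196), (309,222) and (243,257), the stand at (150,207), and purple and red look-alikes at (302,269) and (424,236). I'll zoom in next.

```bash
python3 - <<'E'
import cv2,numpy as np
t=cv2.imread("pics/top0.png"); s=cv2.imread("pics/scene0.png")
def c(i,x,y,r=26): return cv2.resize(i[y-r:y+r,x-r:x+r],(260,260),interpolation=cv2.INTER_CUBIC)
a=np.hstack([c(t,246,196),c(t,309,222),c(t,243,257)]); b=np.hstack([c(s,338,234),c(s,257,226),c(s,320,183)])
cv2.imwrite("pics/z1.png",np.vstack([a,b]))
E
```

```text
(no output)
```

View pics/z1.png

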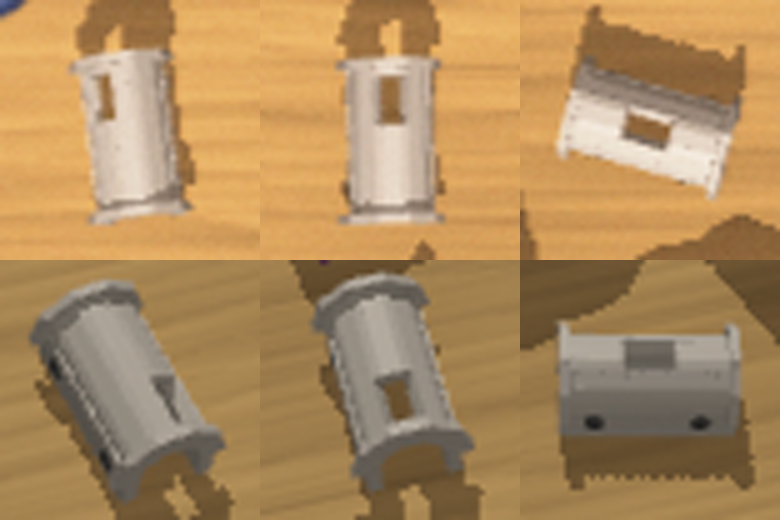

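The middle column, at (0.537,-0.218), is B: its slot is on the crown and offset towards world +x. The left hub has a shoulder slot (C) and the right one a slot at mid-length (A). The key also lies towards world +x of the shaft's middle.

```bash
cat > h.py <<'E'
from rig import manip
import cv2,numpy as np
from scipy.spatial.transform import Rotation as R
def shift(target, st=None):
    st=st or manip.read_state(); M=R.from_rotvec(st["eef_rot"]).as_matrix()
    return M.T@(np.array(target)-st["tool_pos"])*1000
def rays(p,uv):
    d=(np.atleast_2d(uv)-[p["cx"],p["cy"]])/[p["fx"],p["fy"]]; x=d.copy()
    for _ in range(20): x=d/(1+p["k1"]*(x**2).sum(1,keepdims=True))
    v=np.c_[x[:,0],-x[:,1],-np.ones(len(x))]
    return R.from_rotvec(p["orientation"]).apply(v)
def onplane(p,uv,z):
    v=rays(p,uv); e=np.array(p["eye"]); return e+v*((z-e[2])/v[:,2:])
def project(p,P):
    c=R.from_rotvec(p["orientation"]).inv().apply(np.atleast_2d(P)-p["eye"])
    s=np.c_[c[:,0],-c[:,1]]/-c[:,2:]; s=s*(1+p["k1"]*(s**2).sum(1,keepdims=True))
    return s*[p["fx"],p["fy"]]+[p["cx"],p["cy"]]
E
python3 - <<'E'
from h import *
st=manip.read_state(); print(R.from_rotvec(st["eef_rot"]).as_matrix().round(4).tolist())
for n in [(.45,.17,.236),(.537,-.218,.236)]: print(shift(n).round(1))
p=manip.capture("top")
for th,z in [("test_stand",.012),("hub_b_center",.045)]:
    for m in manip.masks_of(p,th):
        ys,xs=np.nonzero(m["region"]); P=onplane(p,np.c_[xs,ys].astype(float),z)[:,:2]
        print(th,round(m["confidence"],2),cv2.minAreaRect((P*1000).astype(np.float32)))
E
```

```text
[[0.0001, 0.4536, 0.8912], [0.0001, 0.8912, -0.4536], [-1.0, 0.0001, 0.0]]
[   0.6 -269.4  324. ]
[   0.6 -575.7  577.5]
test_stand 0.59 ((597.2269897460938, 325.7889404296875), (249.4743194580078, 89.96381378173828), 4.388542175292969)
hub_b_center 0.98 ((497.7176513671875, -604.75341796875), (62.56375503540039, 110.94308471679688), 63.38252258300781)
hub_b_center 0.67 ((537.8701782226562, -216.50796508789062), (110.20392608642578, 56.684871673583984), 0.09885471314191818)
```

Emit:
play_rows:
  commands:
    - [[0,-38,38],0]
    - [[0,-42,42],0]
    - [[0,-42,42],0]
    - [[0,-42,42],0]
    - [[0,-42,42],0]
  fingers: 1

```text
t: 1.78
tool_pos: [0.374, 0.2783, 0.2369]
eef_rot: [0.369, 1.539, -0.368]
contact_force: [1.0, -0.1, -0.1]
gripper_width: 1.003
```

Emit:
play_rows:
  commands:
    - [[0,-42,42],0]
    - [[0,-42,42],0]
    - [[0,-42,42],0]
    - [[0,-42,42],0]
    - [[0,-42,42],0]

```text
t: 2.4
tool_pos: [0.466, -0.0044, 0.2369]
eef_rot: [0.369, 1.538, -0.369]
contact_force: [0.3, -0.0, -0.4]
gripper_width: 1.004
```

Emit:
play_rows:
  commands:
    - [[0,-42,42],-0.9]
    - [[0,-20,66],-0.9]

```text
refused, shift out of range in row 2
```

Emit:
play_rows:
  commands:
    - [[0,-40,40],0]
    - [[0,-40,40],0]
    - [[0,-40,40],0]
    - [[0,-38,40],-0.4]
    - [[0,0,0],-1]

```text
t: 3.02
tool_pos: [0.5371, -0.2191, 0.236]
eef_rot: [0.216, 1.56, -0.216]
contact_force: [-0.3, 1.0, -0.4]
gripper_width: 0.998
```

Emit:
play_rows:
  commands:
    - [[0,0,0],-1]
    - [[0,0,0],-1]
    - [[0,0,0],0]
    - [[0,0,0],0]

```text
t: 3.52
tool_pos: [0.5365, -0.2157, 0.2366]
eef_rot: [-0.001, 1.571, 0.001]
contact_force: [-0.5, -0.1, -0.4]
gripper_width: 0.997
```

```bash
python3 - <<'E'
from h import *
st=manip.read_state(); print(st["tool_pos"],R.from_rotvec(st["eef_rot"]).as_matrix().round(4).tolist())
p=manip.capture("wrist"); print(p["eye"],p["orientation"],p["k1"])
for d in manip.mark_of(p,"hub_b_center"): print(d)
for z in [.03,.048,.054]:
  for m in manip.masks_of(p,"hub_b_center"):
    ys,xs=np.nonzero(m["region"]); P=onplane(p,np.c_[xs,ys].astype(float),z)[:,:2]
    print(z,round(m["confidence"],2),cv2.minAreaRect((P*1000).astype(np.float32)))
im=p["color"][:,:,::-1].copy()
c,x,y,z=np.array([.538,-.2165,0]),55,28,0
for X in (-55,55,49,-49):
  for Y,Z in ((-28,54),(28,54),(-28,0),(28,0),(-28,30),(28,30)):
    u=project(p,[c+np.array([X,Y,Z])/1000])[0]; cv2.circle(im,tuple(int(a) for a in u),2,(0,0,255) if Z else (255,0,0),-1)
cv2.imwrite("pics/w1.png",im)
E
```

```text
[ 0.53645829 -0.2157496   0.23664268] [[0.0001, -0.001, 1.0], [0.0001, 1.0, 0.001], [-1.0, 0.0001, 0.0001]]
[ 0.45968376 -0.21565332  0.38392538] [-0.21533813 -0.21533005  1.56090786] -0.06946752623085993
{'location': [0.3795, -0.1982, 0.0246], 'confidence': 0.85}
{'location': [0.5323, -0.2162, 0.027], 'confidence': 0.62}
0.03 0.72 ((539.4976196289062, -218.47604370117188), (121.77013397216797, 68.3613052368164), 1.3401821851730347)
0.03 0.56 ((383.6123962402344, -190.5800018310547), (69.23820495605469, 118.50975036621094), 16.04877471923828)
0.048 0.72 ((535.4384765625, -218.33251953125), (115.57714080810547, 64.88458251953125), 1.3401892185211182)
0.048 0.56 ((387.481201171875, -191.85516357421875), (65.71687316894531, 112.48258209228516), 16.048763275146484)
0.054 0.72 ((534.0853881835938, -218.28468322753906), (113.5128173828125, 63.725669860839844), 1.3401832580566406)
0.054 0.56 ((388.7708435058594, -192.28024291992188), (64.54312133789062, 110.47349548339844), 16.048776626586914)
```

View pics/w1.png

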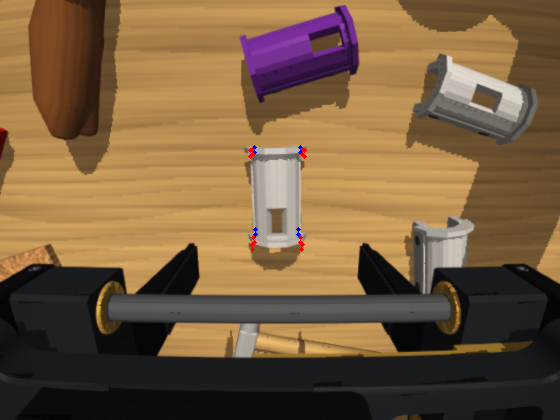

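The wrist view shows B at pixels (277,197) with its slot at (278,220), and the model points fit to within about 2 mm. I'll descend and grip.

Emit:
play_rows:
  commands:
    - [[45,-2.5,0],-0.15]
    - [[50,0,0],0]
    - [[50,0,0],0]
    - [[40,0,0],0]
    - [[24,0,0],0]

```text
t: 4.4
tool_pos: [0.536, -0.218, 0.0256]
eef_rot: [-0.018, 1.572, 0.02]
contact_force: [0.2, -0.2, -0.3]
gripper_width: 1.002
```

Emit:
play_rows:
  commands:
    - [[0,0,0],0]
    - [[0,0,0],0]
    - [[0,0,0],0]
    - [[0,0,0],0]
    - [[0,0,0],0]
  fingers: -1
  grip_force: 35

```text
t: 5.03
tool_pos: [0.5367, -0.2183, 0.0283]
eef_rot: [-0.02, 1.57, 0.019]
contact_force: [-0.5, 1.0, 7.0]
gripper_width: 0.586
```

Emit:
play_rows:
  commands:
    - [[0,0,0],0]
    - [[0,0,0],0]
    - [[-10,0,0],0]
    - [[-20,0,0],0]
    - [[0,0,0],0]

```text
t: 5.65
tool_pos: [0.5369, -0.2185, 0.0588]
eef_rot: [-0.02, 1.569, 0.019]
contact_force: [-0.1, -0.6, -4.1]
gripper_width: 0.585
```

```bash
python3 - <<'E'
from h import *
st=manip.read_state(); print(st["tool_pos"],st["contact_force"],st["wrist_torque"],st["gripper_width"]*95)
E
```

```text
[ 0.5369412  -0.2185316   0.05884006] [-0.06383581 -0.56997873 -4.07658886] [0.0587555  0.01252073 0.00634873] 55.61465314670651
```

Emit:
play_rows:
  commands:
    - [[-40,0,0],0]
    - [[-45,20,0],0]
    - [[-40,40,5],0]
    - [[-27,50,8],0]
    - [[0,55,8],0]

```text
t: 6.28
tool_pos: [0.5539, -0.0517, 0.2112]
eef_rot: [-0.019, 1.567, 0.018]
contact_force: [0.1, 0.1, -4.2]
gripper_width: 0.583
```

Emit:
play_rows:
  commands:
    - [[0,55,8],0]
    - [[0,55,8],0]
    - [[0,55,8],0]
    - [[0,55,8],0]
    - [[0,55,8],-0.2]

```text
t: 6.9
tool_pos: [0.5862, 0.2249, 0.2088]
eef_rot: [-0.042, 1.571, 0.042]
contact_force: [0.7, 0.0, -4.6]
gripper_width: 0.588
```

Emit:
play_rows:
  commands:
    - [[0,50,6],-0.2]
    - [[0,35,4],0]
    - [[0,19,0],0]
    - [[0,0,0],0]
    - [[0,0,0],0]

```text
t: 7.52
tool_pos: [0.5895, 0.3263, 0.2094]
eef_rot: [-0.063, 1.57, 0.062]
contact_force: [-0.1, 0.1, -3.7]
gripper_width: 0.59
```

```bash
python3 - <<'E'
from h import *
st=manip.read_state(); print(st["tool_pos"],st["contact_force"],R.from_rotvec(st["eef_rot"]).as_matrix().round(4).tolist())
for n in ["wrist","scene","top"]:
    p=manip.capture(n); cv2.imwrite(f"pics/{n}2.png",p["color"][:,:,::-1])
    for th in ["hub_b_center","shaft_mid","key_top","test_stand"]:
        print(n,th,[(np.round(d["location"],4).tolist(),round(d["confidence"],2)) for d in manip.mark_of(p,th)][:4])
E
```

```text
[0.58951932 0.32633067 0.20941596] [-0.13390911  0.05006926 -3.68587943] [[-0.0005, -0.0799, 0.9968], [-0.0005, 0.9968, 0.0799], [-1.0, -0.0004, -0.0005]]
wrist hub_b_center [([0.5843, 0.3257, 0.207], 0.79)]
wrist shaft_mid []
wrist key_top []
wrist test_stand []
scene hub_b_center [([0.3792, -0.1916, 0.0292], 0.85), ([0.5918, 0.3236, 0.2079], 0.72), ([0.4948, -0.613, 0.024], 0.64)]
scene shaft_mid [([0.5974, 0.3254, 0.0635], 0.97)]
scene key_top [([0.6229, -0.0071, 0.0315], 0.3)]
scene test_stand [([0.5979, 0.3277, -0.0051], 0.93)]
top hub_b_center [([0.4971, -0.6085, 0.0307], 0.78), ([0.385, -0.1957, 0.0259], 0.75), ([0.5848, 0.3259, 0.2045], 0.48), ([0.6262, 0.3304, 0.0889], 0.41)]
top shaft_mid [([0.5947, 0.3282, 0.0603], 0.72)]
top key_top []
top test_stand [([0.5953, 0.3222, -0.0011], 0.87)]
```

View pics/wrist2.png

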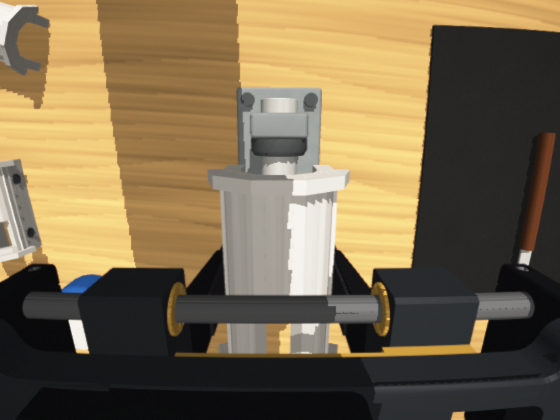

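```bash
python3 - <<'E'
from h import *
p=manip.capture("wrist"); g=cv2.GaussianBlur(cv2.cvtColor(p["color"],cv2.COLOR_RGB2HSV)[:,:,1],(0,0),0.8).astype(float)  # saturation: wood vs grey
def hx(r,c0,w=7):
    s=np.abs(np.gradient(g[r,c0-w:c0+w+1])); return c0-w+(s**2@np.arange(2*w+1))/(s**2).sum()
def vy(c,r0,w=7):
    s=np.abs(np.gradient(g[r0-w:r0+w+1,c])); return r0-w+(s**2@np.arange(2*w+1))/(s**2).sum()
rows=np.arange(94,160,3)
sides=[]
for c0 in (238,321):
    guess=np.array([hx(r,c0+ (int((r-94)*-0.03*(1 if c0<280 else -1)))) for r in rows])
    P=onplane(p,np.c_[guess,rows],.012); k=np.polyfit(P[:,0],P[:,1],1); res=P[:,1]-np.polyval(k,P[:,0])
    print(c0,guess[::7].round(1),"yaw",np.degrees(np.arctan(k[0])),"y@.5",np.polyval(k,.5),res.std()*1e3); sides.append(k)
P=onplane(p,np.array([[c,vy(c,88)] for c in range(245,316,10)]),.012); print("end",P[:,:2].round(4).tolist())
k=np.mean(sides,0); xe=P[:,0].mean(); ps=np.arctan(k[0])
E0=np.array([xe,np.polyval(k,xe)]); print("stand mid",E0+.125*np.array([np.cos(ps),np.sin(ps)]),np.degrees(ps))
# hub flange: tool pose
st=manip.read_state(); fe=st["tool_pos"][2]-.0277
for r in (172,177,182): print("flange L/R",r,hx(r,209,5),hx(r,349,5))
print("front edge rows",[round(vy(c,168,8),1) for c in (225,250,315,335)])
yaw=np.arctan2(.0799,.9968)
u=np.array([np.cos(yaw),np.sin(yaw),0]);v=np.array([-u[1],u[0],0])
for dx in (-3,0,3):
    c=np.array([*st["tool_pos"][:2],fe])
    c=c+u*dx/1000
    print(dx,project(p,[c-u*.055+v*y+[0,0,z] for y,z in ((-.034,.02),(.034,.02),(0,.054),(-.028,0),(.028,0))]).round(1).tolist())
im=cv2.resize(p["color"][70:200,190:370,::-1],None,fx=4,fy=4,interpolation=cv2.INTER_CUBIC);cv2.imwrite("pics/w3.png",im)
E
```

```text
238 [235.3 235.8 236.3 236.9] yaw 4.376733712380189 y@.5 0.27554159644633686 0.05448673418098992
321 [319.9 319.2 318.5 317.6] yaw 4.120696241519353 y@.5 0.36413249857771673 0.08036961047213775
end [[0.474, 0.2839], [0.4734, 0.2943], [0.4725, 0.3047], [0.4717, 0.315], [0.4709, 0.3254], [0.4702, 0.3357], [0.4694, 0.3461], [0.4686, 0.3565]]
stand mid [0.59600599 0.3269694 ] 4.2487362268993305
flange L/R 172 207.2000458996328 349.21458878757784
flange L/R 177 207.4657270980141 348.7508082131935
flange L/R 182 208.4590527873705 347.74265699889395
front edge rows [np.float64(166.9), np.float64(171.6), np.float64(165.6), np.float64(168.9)]
-3 [[209.2, 167.0], [346.3, 167.1], [277.6, 177.5], [227.5, 162.6], [328.0, 162.7]]
0 [[209.5, 173.1], [345.9, 173.2], [277.6, 185.1], [227.7, 168.0], [327.8, 168.1]]
3 [[209.8, 179.0], [345.6, 179.1], [277.6, 192.6], [227.9, 173.4], [327.6, 173.4]]
```

View pics/w3.png

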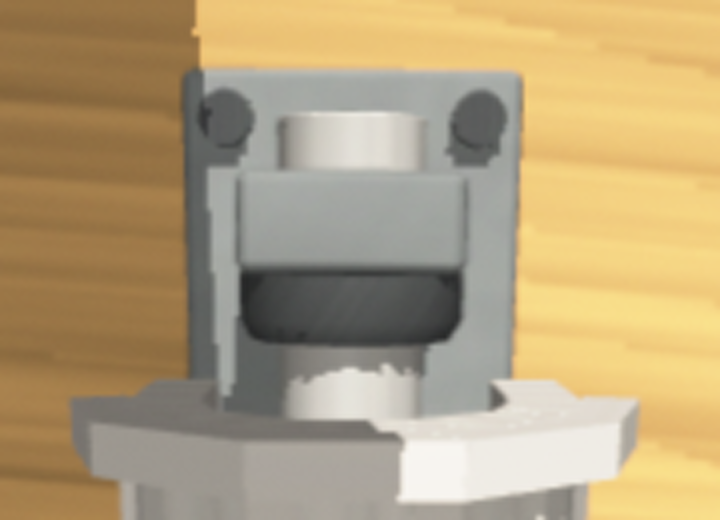

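The crop shows the stand and the hub flange centred on the same line, columns about 277.9 and 278.7. The hub's middle sits about 2 mm behind the TCP. I'll align and come down part way.

Emit:
play_rows:
  commands:
    - [[10,-0.4,8.7],0.04]
    - [[25,0,0],0]
    - [[35,0,0],0]
    - [[15,0,0],0]
    - [[0,0,0],0]

```text
t: 8.95
tool_pos: [0.5982, 0.3276, 0.1236]
eef_rot: [-0.059, 1.572, 0.058]
contact_force: [-0.1, -0.4, -3.8]
gripper_width: 0.588
```

```bash
python3 - <<'E'
from h import *
st=manip.read_state(); print(st["tool_pos"],st["contact_force"],R.from_rotvec(st["eef_rot"]).as_matrix().round(4).tolist())
a=manip.capture("wrist")["color"][70:230,190:370,::-1]; p=manip.capture("scene"); u=project(p,[.597,.327,.08])[0].astype(int); print(u)
b=p["color"][u[1]-60:u[1]+60,u[0]-60:u[0]+60,::-1]
cv2.imwrite("pics/d1.png",np.hstack([cv2.resize(a,(450,400),interpolation=cv2.INTER_CUBIC),cv2.resize(b,(400,400),interpolation=cv2.INTER_CUBIC)])[:, :800])
E
```

```text
[0.59817284 0.32763483 0.12358737] [-0.11776959 -0.36529729 -3.77794453] [[-0.0017, -0.0749, 0.9972], [-0.0007, 0.9972, 0.0749], [-1.0, -0.0006, -0.0017]]
[444 189]
```

View pics/d1.png

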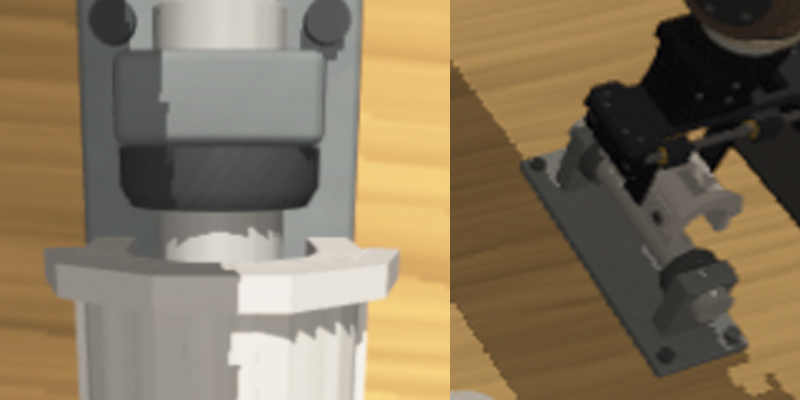

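The wrist crop shows the shaft centre at column 220 and the flange centre at 221.5 (about 0.3 mm apart), with the flange clear of the collar. I'll keep descending and watch the force.

Emit:
play_rows:
  commands:
    - [[10,-0.4,0],0]
    - [[10,0,0],0]
    - [[10,0,0],0]
    - [[8,0,0],0]
    - [[0,0,0],0]

```text
t: 9.68
tool_pos: [0.5979, 0.3273, 0.0858]
eef_rot: [-0.059, 1.571, 0.059]
contact_force: [0.1, 0.3, -3.1]
gripper_width: 0.59
```

Emit:
play_rows:
  commands:
    - [[3,0,0],0]
    - [[3,0,0],0]
    - [[3,0,0],0]
    - [[3,0,0],0]
    - [[0,0,0],0]

```text
t: 10.3
tool_pos: [0.5981, 0.3273, 0.0744]
eef_rot: [-0.059, 1.57, 0.059]
contact_force: [0.0, 1.3, -4.3]
gripper_width: 0.588
```

The feet are at 46.7 mm, below the 51 mm at which the roof would ride on the key, and there is no contact. So the key is entering the slot.

Emit:
play_rows:
  commands:
    - [[2,0,0],0]
    - [[2,0,0],0]
    - [[1,0,0],0]
    - [[1,0,0],0]
    - [[0,0,0],0]

```text
t: 10.92
tool_pos: [0.5982, 0.3274, 0.0686]
eef_rot: [-0.059, 1.57, 0.059]
contact_force: [-0.9, 0.6, -4.6]
gripper_width: 0.586
```

Emit:
play_rows:
  commands:
    - [[0.7,0,0],0]
    - [[0.7,0,0],0]
    - [[0,0,0],0]
    - [[0,0,0],0]

```text
t: 11.42
tool_pos: [0.5983, 0.3275, 0.0683]
eef_rot: [-0.059, 1.569, 0.059]
contact_force: [-3.2, -1.6, 5.6]
gripper_width: 0.59
```

The hub has seated: the vertical force went from -4.6 to +5.6 N. Releasing now.

Emit:
play_rows:
  commands:
    - [[0,0,0],0]
    - [[0,0,0],0]
    - [[0,0,0],0]
    - [[0,0,0],0]
    - [[0,0,0],0]
  fingers: 0.7

```text
t: 12.05
tool_pos: [0.5982, 0.3274, 0.0672]
eef_rot: [-0.059, 1.57, 0.059]
contact_force: [-0.4, 0.3, -0.2]
gripper_width: 0.847
```

Emit:
play_rows:
  commands:
    - [[-15,0,0],0]
    - [[-35,0,0],0]
    - [[-45,0,0],0]
    - [[-40,0,0],0]
    - [[-15,0,0],0]

```text
t: 12.68
tool_pos: [0.5987, 0.3276, 0.2208]
eef_rot: [-0.058, 1.566, 0.06]
contact_force: [0.6, 0.0, -0.8]
gripper_width: 0.849
```

Emit:
play_rows:
  commands:
    - [[0,0,-40],0]
    - [[0,0,-50],0]
    - [[0,0,-30],0]
    - [[0,0,0],0]
    - [[0,0,0],0]

```text
t: 13.3
tool_pos: [0.4792, 0.3185, 0.2173]
eef_rot: [-0.059, 1.569, 0.059]
contact_force: [-0.5, -0.3, -0.2]
gripper_width: 0.848
```

```bash
python3 - <<'E'
from h import *
st=manip.read_state(); print(st["t"],st["tool_pos"],st["contact_force"],st["gripper_width"])
w=manip.capture("wrist"); s=manip.capture("scene"); t=manip.capture("top")
for p in (w,s,t):
    for th in ["hub_b_center","shaft_mid"]:
        print(th,[np.round(d["location"],4).tolist() for d in manip.mark_of(p,th)])
u=project(s,[.597,.327,.08])[0].astype(int)
b=s["color"][u[1]-50:u[1]+50,u[0]-50:u[0]+50,::-1]
cv2.imwrite("pics/f1.png",np.hstack([cv2.resize(w["color"][:300,130:430,::-1],(400,400)),cv2.resize(b,(400,400),interpolation=cv2.INTER_CUBIC)]))
E
```

```text
13.3 [0.47923763 0.31848509 0.2172712 ] [-0.54643999 -0.33371783 -0.23586962] 0.847607415133199
hub_b_center [[0.5934, 0.3274, 0.0658]]
shaft_mid [[0.5993, 0.329, -0.0002]]
hub_b_center [[0.3783, -0.1939, 0.028], [0.4969, -0.6121, 0.0266], [0.4266, 0.0076, 0.0298], [0.6008, 0.3242, 0.0684]]
shaft_mid [[0.5913, 0.3243, 0.0651]]
hub_b_center [[0.4943, -0.6079, 0.03], [0.386, -0.1955, 0.0265], [0.5956, 0.328, 0.0675]]
shaft_mid [[0.597, 0.3299, 0.0633]]
```

View pics/f1.png

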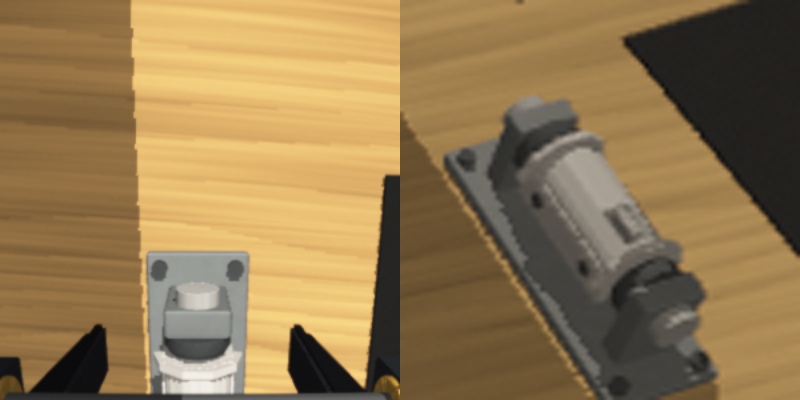

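The picture shows B between the collars, level, with the key visible in its slot at crop pixel (625,222). The gripper is well clear.

```bash
python3 -c "
from rig import manip
print(manip.sign_off())"
```

```text
the job is handed in; nothing more can be done
None
```

Half pulley B is on the shaft between the two collars, sitting level with the key in its slot, and the gripper has let go. I picked it because its slot is on the crown and offset the same way as the key.

- **Seating:** I lowered it under control until the vertical force changed from -4.6 to +5.6 N. Its feet were then at about 40.6 mm (nominal 40 mm when home). That is well below the 51 mm where it would have ridden on the key.
- **Release:** after I opened the fingers the force dropped to about zero. The gripper was well clear and the clock read 13.3 s, shortly before I handed the job in.
- **Last position check:** the three cameras put B's centre at (0.593–0.601, 0.324–0.328, 0.066–0.068). I had measured the shaft's middle at (0.596, 0.327, 0.062). That is 4–6 mm above the axis and within about 6 mm sideways on each reading; the three average to the shaft's middle within about 1 mm.
- **Disagreements:** in that last check the networks' readings of the shaft's middle scattered. The wrist view placed it at z = 0, which I ignored because the collar side was mostly hidden. The scene view was about 5 mm off in x.
- **Not rechecked:** I did not measure the positions of the other half pulleys and bystanders at the end. The arm carried B well above them and no unexpected force showed up.

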